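Put the returns back into the stock drawer

ROBOT

A 7-joint arm with a two-finger parallel gripper is mounted at the origin on the work surface. World frame = base frame: x ahead of the robot, y to its left, z up, the work surface at z = 0. Lengths are in m, angles in rad, forces in N, time in s.
With the tool pointing down it reaches from about 0.425 to 1.025 m from the base axis. Payload 9.4 kg.
Tool frame: the origin (TCP) lies midway between the tips of the shut fingers; the grasp point (between the pads) lies 19 mm behind it; z points along the fingers, y is the direction in which the jaws open and shut (so a half turn about z gives the same grasp; the last joint's range is limited). The gripper opens to 93 mm and grips with 3 to 60 N. Pads are 15 mm wide; open, the fingers measure 128 mm over their backs; the gripper's body (75 mm by 188 mm) begins 65 mm behind the grasp point.
Start: joints at [-1.206, 0.599, -0.003, 1.599, 0.002, 0.943, -0.08], TCP at [0.31, 0.655, 0.219] pointing down, gripper open.
Joint ranges: [-2.57, 2.57], [-0.35, 1.97], [-1.29, 1.29], [0.11, 2.56], [-1.05, 4.19], [0.11, 1.86], [-2.63, 2.63]. Speed limits (rad/s): [2.22, 2.22, 3.01, 3.01, 3.14, 3.14, 3.14].

INTERFACE

Orientations are given as a rotation vector (axis times angle).
In Python, from cell import move_pose, move_linear, goto_joints, set_gripper, wait, ik, capture, MotionError, close_job, search_frame, pinpoint, read_clock, read_joint_pos, read_dq, read_joint_efforts, read_tool_pos, read_ee_rot, read_wrist_force, read_torque, read_grip_width gives the robot as it stands. Calls block until the motion is done:
- move_pose(position, orientation): joint-space move of the TCP to a pose.
- move_linear(position, rotation=None, max_speed=0.15, force_limit=None): straight line of the TCP; rotation=None keeps the orientation; max_speed is the mean speed in m/s. With force_limit (N) it stops when the force on the tool has changed by that much, and returns True; else False.
- goto_joints(angles): joint-space move.
- set_gripper(opening, strength=None): finger opening in m; strength is the grip in N (None keeps the last); returns when the fingers have stopped.
- wait(seconds).
- ik(position, orientation): joint angles nearest the present ones, or None.
- capture(name): name is "scene" or "top" or "wrist"; returns a dict with "img" (384x512x3 uint8, red, green, blue), "fx", "fy", "cx", "cy" (pixels), "R" (3x3) and "t" (3): a world point X has camera coordinates R X + t; the wrist camera has in their place "hand_eye" (4x4, takes a point from camera to tool coordinates, whose origin is the TCP and whose axes are the flange's). Camera axes: x right, y down, z forward; pixel columns grow to the right and rows downward; lengths in m; the calibration is good to about 2 mm. A picture is of the moment at which its call begins: read the wrist's pose just before it. There is no depth.
A pose or a line that the arm cannot do raises MotionError and nothing moves.
- close_job(): hands the job in, once; it reports no verdict.
Trained networks look in a picture, given as the dict that the camera call returned (one of the last four; its "shot" number tells which), for a name from the list of things; names that differ only in an ending like _2 or _b are one class to them, and where a whole thing is asked for, a point or a joint stands for the part that bears it (a point fixed in the world has none). Each returns a list of dicts, best first, with "score" (0 to 1); they miss things now and then, are a little off and sometimes report something else, mostly with a low value. They report only what shows in the picture. A call takes as long as a camera call. They do not tell look-alikes from the thing itself.
- search_frame(picture, target): "pixel" ([column, row] in pixels, amid what is visible of it).
- pinpoint(picture, target): "pixel" ([column, row] in pixels: a listed point, or the origin of a listed thing).
Readings, each from a call of its own:
- read_clock(): time.
- read_joint_pos(): joint angles.
- read_dq(): joint speeds.
- read_joint_efforts(): joint torques, N m.
- read_tool_pos(): TCP position.
- read_ee_rot(): TCP orientation.
- read_wrist_force(): force on the tool from outside, world axes, zero at the start.
- read_torque(): the same for the moment, N m.
- read_grip_width(): finger opening in m.
Only numpy, scipy, OpenCV 4.12 (cv2) and the standard library are available. Lean on these libraries where they do the work, as an engineer would, in place of code of your own. Each camera call takes 0.05 s, during which the arm holds its last target.

TASK

Put the returns away: pull the stock drawer all the way out to its stop, then lift every brass door knocker and every red toy truck out of the yellow bin and lay the knockers in the drawer's left bay (brass label; left as the robot sees it) and the trucks in its right bay (red label). When all of them are in, push the drawer fully home without slamming it, and leave the other things on the bench alone.

Things in the scene. Friction and masses are not known exactly. Their poses are not given: they have to be found in the camera images.
- cabinet: grey bench-top drawer unit, screwed down, 225 deep x 256 wide x 95 mm high. Origin on the bench, 105 mm in front of the middle of its front face; x points from the origin into the unit, y to the left seen from the robot. The top panel is at z = 95 mm
- drawer (a joint): how far the one drawer (blue front, 80 mm tall, top edge at 90 mm; about 2 N of friction, stays where left) is pulled out, m: 0 = fully home, 0.17 = at its stop; it slides along the unit's -x
- drawer_handle (a point): middle of the drawer's aluminium bar handle, which moves with the drawer: bar 12 mm thick (x) x 110 long (y) x 14 high, centre 66 mm above the bench, 45 mm in front of the drawer front, which leaves a 39 mm gap behind the bar; pinch from above with the fingers closing along the unit's x
- left_bay (a point): on the floor (16 mm above the bench) of the drawer's left (+y) bay, brass label on the front; moves with the drawer, axes as the cabinet. The bay spans x = -85 (drawer front) to +102 mm, y = -50 to +50; walls and divider 8 mm thick, 52 mm tall above this floor. With the drawer at its stop x = -85 to +85 is open from above
- right_bay (a point): the same for the drawer's right (-y) bay, with a red label on the front
- tote: yellow returns bin, fixed, open top, outside 252 (x) x 282 (y) x 60 mm high, walls 6 mm; inner floor 6 mm above the bench. Origin: centre of the underside
- knocker1: brass door knocker, 0.26 kg: round plate 64 mm across, 8 thick, lying flat, with a bow standing on it: bar 12 mm wide (y), 48 long (x), from 24 to 36 mm above the underside, on two end posts. Origin: centre of the underside, z up, x along the bow. Grip the bow across its 12 mm, pads 32 mm above the underside. None from the start: absent
- knocker2: brass door knocker, 0.26 kg: round plate 64 mm across, 8 thick, lying flat, with a bow standing on it: bar 12 mm wide (y), 48 long (x), from 24 to 36 mm above the underside, on two end posts. Origin: centre of the underside, z up, x along the bow. Grip the bow across its 12 mm, pads 32 mm above the underside. None from the start: absent
- truck1: red toy box truck, 0.09 kg: wheels and mudguards 70 mm long (x), 64 wide (y), 21 high; above them a body 24 mm wide (y): cargo box x = -35 to +17 mm, 52 high, cab to x = +35, 42 high. Origin: centre of the underside, x to the cab, z up. Grip the cargo box across its 24 mm at x = 0, pads 43 mm above the ground, tips above the mudguards. None from the start: absent
- truck2: red toy box truck, 0.09 kg: wheels and mudguards 70 mm long (x), 64 wide (y), 21 high; above them a body 24 mm wide (y): cargo box x = -35 to +17 mm, 52 high, cab to x = +35, 42 high. Origin: centre of the underside, x to the cab, z up. Grip the cargo box across its 24 mm at x = 0, pads 43 mm above the ground, tips above the mudguards. None from the start: absent
- votive: bystander: glass votive cup 60 mm across, 55 high, standing on top of the drawer unit, origin at its base
- tape: bystander: roll of brown tape 90 mm across, 48 high, on the bench in front of the yellow bin
- carton: bystander: cardboard box 90 x 120 x 70 mm, at the front right of the bench
- jar: bystander: jar 60 mm across, 80 high, at the front left of the bench
- screwdriver: bystander: screwdriver lying at the right of the bench
- stamp: bystander: wooden hand stamp 44 mm across, 80 high, at the left of the bench
Not all that is in view belongs to the job. What is shaped like the truck2 but pink is not meant. What is shaped like the knocker1 but purple is not meant.

How it is judged:
By the outcome, as a careful person would: the job done as asked, in the order asked, and still so for the second after the job is handed in, with the robot touching nothing.
Of knocker1, knocker2, truck1, truck2 only 3 to 4 are there at a start; the rules pass over those that are not, and their reading is None.
At some moment in a run one of knocker1, knocker2, truck1, truck2 may be knocked a few centimetres aside while the robot is not near it.
Once in a run the grip may slacken for a moment while it holds something.
It also fails if it takes over 210 s, if anything falls off the work surface, if the arm or the gripper's body presses on something with over 40 N, if the wrist force passes 120 N, or if a joint passes its speed limit or range.

## Working session

There is one attempt and no reset: what is moved stays moved. The work goes in short steps, each a Python script; the robot and the scene stay as the last script left them, time stands still between calls to the robot, and variables do not carry over. Pictures are saved under pics/ and viewed, and the job is handed in when it is done.

```bash
ls; mkdir -p pics; cat > h.py <<'E'
import numpy as np, cv2
from cell import *
from scipy.spatial.transform import Rotation as Rn
def save(c,n,crop=None,s=1.5):
    im=c["img"][:,:,::-1]
    if crop: im=im[crop[1]:crop[3],crop[0]:crop[2]]
    im=cv2.resize(np.ascontiguousarray(im),None,fx=s,fy=s,interpolation=cv2.INTER_CUBIC)
    cv2.imwrite("pics/"+n,im)
E
python3 - <<'E'
from h import *
for n in ("scene","top","wrist"):
    c=capture(n); save(c,n+"0.png",s=1.5)
    print(n,c["fx"],c["fy"],c["cx"],c["cy"],c.get("R"),c.get("t"),c.get("hand_eye"))
print(read_clock(),read_tool_pos(),read_ee_rot(),read_grip_width())
E
```

```text
pics
scene 369.1562745440837 369.1562745440837 255.056588584692 192.8582076648985 [[ 0.61620031  0.78746828 -0.01381572]
 [ 0.65297902 -0.52061214 -0.550074  ]
 [-0.44035846  0.3299344  -0.83500163]] [-0.36435167 -0.27710181  1.5090012 ] None
top 429.0778315649302 429.0778315649302 255.20537317260002 186.75601924630078 [[ 0.02113144 -0.99973459 -0.00917663]
 [-0.99046248 -0.01968371 -0.13636943]
 [ 0.1361526   0.01197079 -0.99061555]] [0.03847217 0.50729555 1.35077002] None
wrist 324.0225468566403 324.0225468566403 252.27838937818194 192.47158548431972 None None [[ 2.30914915e-04 -9.64212824e-01 -2.65129358e-01  7.34978611e-02]
 [ 9.99999972e-01  2.34960604e-04  1.64556683e-05 -7.24965566e-04]
 [ 4.64281875e-05 -2.65129354e-01  9.64212852e-01 -1.66294663e-01]
 [ 0.00000000e+00  0.00000000e+00  0.00000000e+00  1.00000000e+00]]
0.15 [0.30984794 0.65505194 0.21795906] [-6.88261936e-01 -3.06512982e+00  1.86930123e-03] 0.09319836299923856
```

View pics/scene0.png

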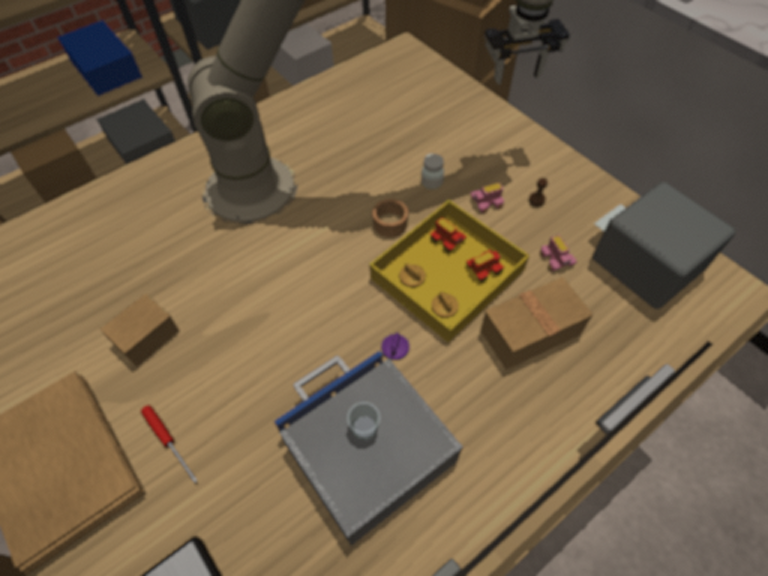

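View pics/top0.png

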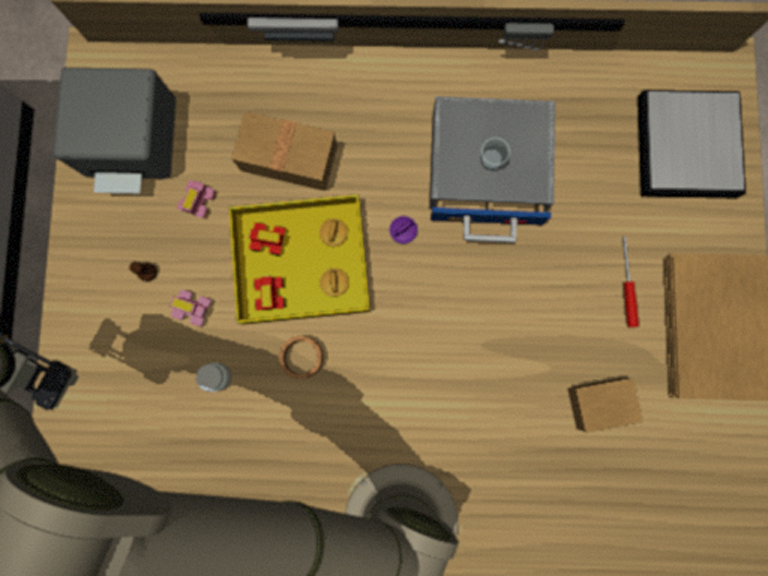

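The top view shows all four targets inside the yellow bin: two brass knockers at (334,232) and (335,282), and two red trucks at (268,238) and (268,293). The look-alikes are outside it: pink trucks at (195,198) and (190,307), and a purple knocker at (403,229). The drawer is at (490,215), slightly open. Next I triangulate everything.

```bash
cat >> h.py <<'E'
def ray(c,px,pose=None):
    d=np.array([(px[0]-c["cx"])/c["fx"],(px[1]-c["cy"])/c["fy"],1.])
    if "R" in c and c["R"] is not None:
        R=np.array(c["R"]);o=-R.T@np.array(c["t"]);d=R.T@d
    else:
        p,r=pose;H=np.array(c["hand_eye"]);Rt=Rn.from_rotvec(r).as_matrix()
        o=Rt@H[:3,3]+p;d=Rt@H[:3,:3]@d
    return o,d/np.linalg.norm(d)
def tri(rs):
    A=np.zeros((3,3));b=np.zeros(3)
    for o,d in rs:
        P=np.eye(3)-np.outer(d,d);A+=P;b+=P@o
    x=np.linalg.solve(A,b)
    return x,max(np.linalg.norm((np.eye(3)-np.outer(d,d))@(x-o)) for o,d in rs)
def atz(r,z):
    o,d=r;return o+d*(z-o[2])/d[2]
E
python3 - <<'E'
from h import *
S=capture("scene");T=capture("top")
for n in ["drawer_handle","left_bay","right_bay","cabinet","tote","knocker1","truck1","votive","tape"]:
    a=[x for x in pinpoint(S,n) if x["score"]>.2];b=[x for x in pinpoint(T,n) if x["score"]>.2]
    print(n,"S",[(np.round(x["pixel"]).tolist(),round(x["score"],2)) for x in a],"T",[(np.round(x["pixel"]).tolist(),round(x["score"],2)) for x in b])
    for j,y in enumerate(b):
        for i,x in enumerate(a):
            X,e=tri([ray(S,x["pixel"]),ray(T,y["pixel"])])
            if e<.006: print("   ",j,i,X.round(4),round(e,4))
E
```

```text
drawer_handle S [([210.0, 250.0], 0.69)] T [([324.0, 158.0], 0.79)]
    0 0 [ 0.599  -0.1754  0.0564] 0.0051
left_bay S [([205.0, 248.0], 0.27)] T []
right_bay S [([211.0, 249.0], 0.45)] T [([340.0, 121.0], 0.62)]
cabinet S [([208.0, 248.0], 0.93)] T [([323.0, 172.0], 0.87)]
    0 0 [ 0.5656 -0.1732  0.006 ] 0.0012
tote S [([299.0, 181.0], 0.86)] T [([145.0, 246.0], 0.7), ([201.0, 178.0], 0.68)]
knocker1 S [([261.0, 233.0], 0.75), ([299.0, 206.0], 0.69), ([273.0, 190.0], 0.46)] T [([399.0, 267.0], 0.65), ([223.0, 186.0], 0.63), ([272.0, 153.0], 0.57), ([224.0, 156.0], 0.51)]
    1 2 [ 0.5108  0.1541 -0.0203] 0.005
    2 0 [ 0.6268 -0.0038 -0.0015] 0.0004
truck1 S [([322.0, 137.0], 0.86), ([324.0, 180.0], 0.77), ([370.0, 173.0], 0.77), ([301.0, 162.0], 0.55)] T [([179.0, 160.0], 0.79), ([181.0, 193.0], 0.73), ([133.0, 136.0], 0.65), ([128.0, 205.0], 0.63)]
    0 1 [0.5987 0.3085 0.0017] 0.0027
    1 3 [0.4862 0.298  0.0008] 0.0039
    2 2 [ 0.6788  0.4703 -0.0077] 0.003
votive S [([243.0, 288.0], 0.66)] T [([327.0, 107.0], 0.71), ([182.0, 158.0], 0.66)]
    0 0 [ 0.7621 -0.1759  0.0775] 0.0009
tape S [([262.0, 148.0], 0.72)] T [([201.0, 241.0], 0.89), ([142.0, 247.0], 0.65)]
```

```bash
python3 - <<'E'
from h import *
T=capture("top"); save(T,"t_bin.png",(110,110,360,230),3.2)
save(T,"t_cab.png",(270,50,390,180),5)
E
```

```text
(no output)
```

View pics/t_bin.png

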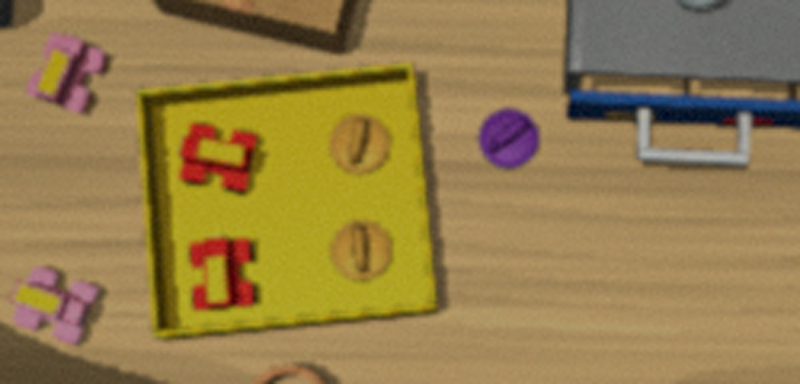

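View pics/t_cab.png

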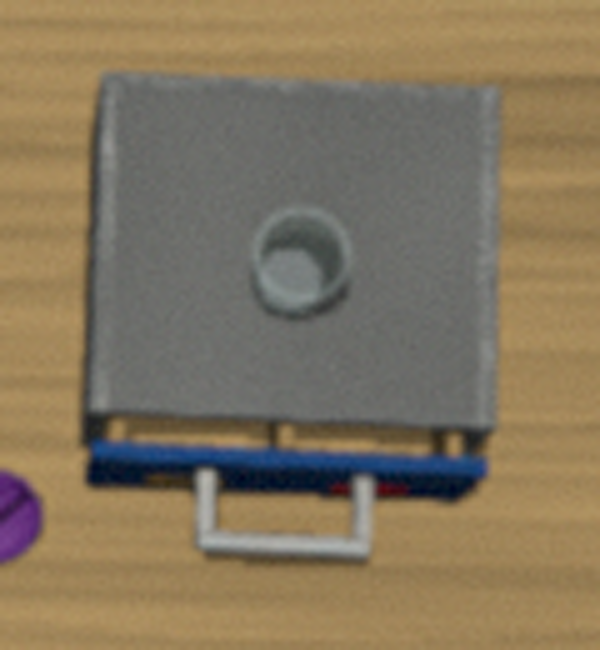

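The crops confirm brass and red inside the bin, with pink and purple outside. The drawer sits slightly open, with the handle bar at top-image pixels (310,159) to (344,160.6). Next: cabinet geometry and a wrist look at the handle.

```bash
cat >> h.py <<'E'
def down(yaw):
    "tool z down, tool y (jaws) along world direction yaw"
    y=np.array([np.cos(yaw),np.sin(yaw),0]);z=np.array([0,0,-1.]);x=np.cross(y,z)
    return Rn.from_matrix(np.stack([x,y,z],1)).as_rotvec()
def wcap():
    p,r=np.array(read_tool_pos()),np.array(read_ee_rot());c=capture("wrist");return c,(p,r)
def fit(y):  # choose yaw (mod pi) needing least joint move, and ok
    pass
E
python3 - <<'E'
from h import *
T=capture("top")
P={k:atz(ray(T,p),z) for k,p,z in [("fl",(288.4,132.6),.095),("fr",(369,136),.095),("bl",(290.8,65),.095),("br",(369.4,68),.095),("hl",(310,159),.07),("hr",(343.6,160.6),.07)]}
for k,v in P.items(): print(k,v.round(4))
for a,b in (("fr","fl"),("br","bl"),("hr","hl")): d=P[b]-P[a];print(a,np.linalg.norm(d).round(3),np.degrees(np.arctan2(-d[0],d[1])).round(2))
for a,b in (("fr","br"),("fl","bl")): d=P[b]-P[a];print(a,np.linalg.norm(d).round(3),np.degrees(np.arctan2(d[1],d[0])).round(2))
for yaw in (0,np.pi):
  for p in ([0.59,-0.175,0.28],[.59,-.175,.085],[.43,-.175,.085],[.55,.2,.2],[.62,.3,.06]):
    q=ik(p,down(yaw)); print(yaw,p,None if q is None else np.round(q,2))
E
```

```text
fl [ 0.6719 -0.0525  0.095 ]
fr [ 0.6656 -0.3048  0.095 ]
bl [ 0.895  -0.0578  0.095 ]
br [ 0.8892 -0.3094  0.095 ]
hl [ 0.5939 -0.1234  0.07  ]
hr [ 0.5908 -0.2297  0.07  ]
fr 0.252 -1.41
br 0.252 -1.32
hr 0.106 -1.68
fr 0.224 -1.18
fl 0.223 -1.37
0 [0.59, -0.175, 0.28] [-0.15  0.44  0.51  1.81 -0.25  0.95  0.46]
0 [0.59, -0.175, 0.085] [ 0.06  0.65  0.2   1.97 -0.24  0.54  0.43]
0 [0.43, -0.175, 0.085] [ 0.21  0.52  0.07  2.3  -0.11  0.32  0.38]
0 [0.55, 0.2, 0.2] [-0.66  0.47  0.3   1.96 -0.2   0.74 -0.24]
0 [0.62, 0.3, 0.06] [-0.65  0.75  0.18  1.81 -0.21  0.61 -0.34]
3.141592653589793 [0.59, -0.175, 0.28] [-0.48  0.63  1.12  1.83 -0.64  1.1  -2.26]
3.141592653589793 [0.59, -0.175, 0.085] [-0.35  0.85  0.92  2.   -0.96  0.81 -2.  ]
3.141592653589793 [0.43, -0.175, 0.085] [ 0.76  0.61 -0.7   2.27  0.81  0.53  2.55]
3.141592653589793 [0.55, 0.2, 0.2] [-0.07  0.5  -0.53  1.92  0.34  0.81  2.35]
3.141592653589793 [0.62, 0.3, 0.06] [-0.22  0.79 -0.51  1.78  0.55  0.72  2.11]
```

Cabinet yaw is about −1.35° with its front centre at (0.669,−0.179). Measured size is 252×224 mm against 256×225 stated, which agrees. I'll go above the handle, measure with the wrist camera, then grasp.

```bash
python3 - <<'E'
from h import *
yaw=np.radians(-1.35)
move_pose([0.56,-0.175,0.30],down(yaw))
rs=[];bays={"left_bay":[],"right_bay":[]}
for i,p in enumerate(([0.56,-0.175,0.30],[0.60,-0.22,0.26])):
    move_linear(p,down(yaw)); c,po=wcap()
    r=pinpoint(c,"drawer_handle");print([(x["pixel"],x["score"]) for x in r][:2])
    rs.append(ray(c,r[0]["pixel"],po)); save(c,f"w_h{i}.png")
T=capture("top");r=pinpoint(T,"drawer_handle");print(r)
print(tri(rs)); print(read_clock())
E
```

```text
[([281.3, 164.2], 0.61)]
[([249.0, 131.4], 0.61)]
[{'pixel': [324.9, 158.8], 'score': 0.56}]
(array([ 0.59658872, -0.17711832,  0.060369  ]), np.float64(1.5970870139828864e-05))
5.4833
```

View pics/w_h1.png

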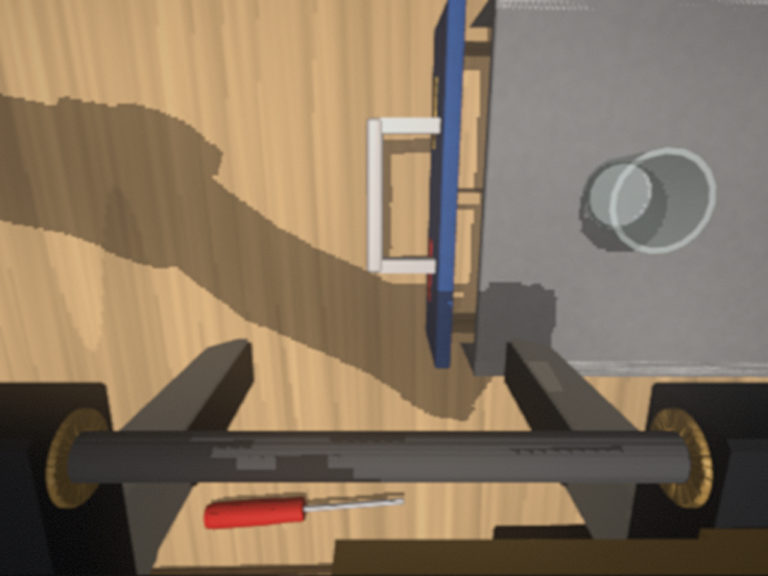

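The picture shows the handle bar at about (250,130) native and clear of the fingers, with 39 mm behind it. Triangulation gives z≈0.060 against 0.066 in the text, so it fits. Now grasp and pull.

```bash
python3 - <<'E'
from h import *
yaw=np.radians(-1.35); o=down(yaw); ex=np.array([np.cos(yaw),np.sin(yaw),0])
h=np.array([.595,-.177,0])
set_gripper(0.036,30)
move_pose([h[0],h[1],.13],o)
print(move_linear([h[0],h[1],.047],o,max_speed=.08,force_limit=10),read_tool_pos())
set_gripper(0.0,40); print("w",read_grip_width(),read_wrist_force())
p0=np.array(read_tool_pos())
hit=move_linear(p0-ex*.135,o,max_speed=.08,force_limit=20); print(hit,read_tool_pos(),read_wrist_force())
p=np.array(read_tool_pos())
if not hit:
    hit=move_linear(p-ex*.04,o,max_speed=.03,force_limit=15); print(hit,read_tool_pos(),read_wrist_force())
p=np.array(read_tool_pos());print("travel",(p0-p)@ex,read_grip_width(),read_clock())
c,po=wcap();save(c,"w_open.png");T=capture("top");save(T,"t_open.png",(230,40,400,220),4)
E
```

```text
False [ 0.59528886 -0.17713445  0.04745921]
w 0.011398965427177131 [0.90353516 0.60060691 2.28005073]
False [ 0.4602642  -0.17345674  0.04722675] [-0.56424823  5.13391123  6.7923911 ]
True [ 0.44462901 -0.17301402  0.04723312] [ 1.16607082 -0.09218725  2.17519321]
travel 0.15090277950085043 0.011639082340644931 11.3917
```

View pics/t_open.png

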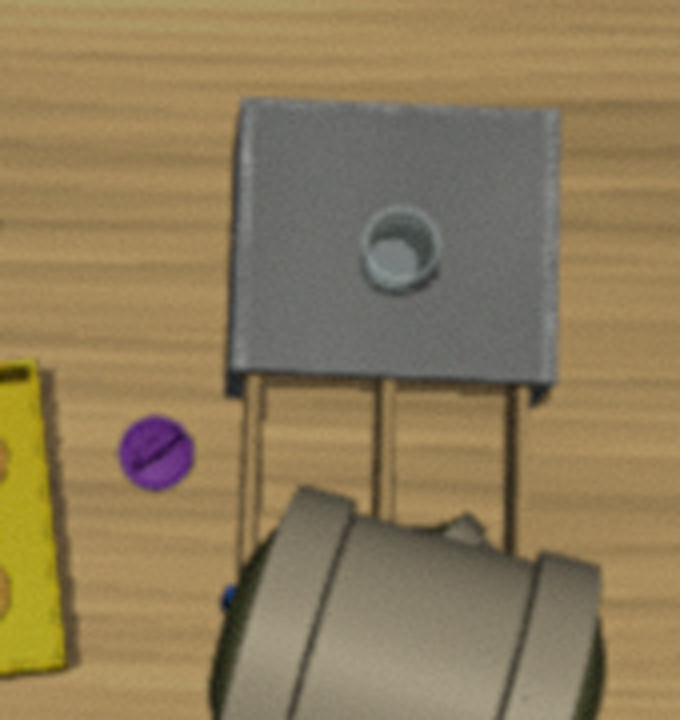

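The drawer stopped on contact at handle x=0.4446, after 0.151 m of travel from a start near 0.019 m. I predicted 0.443. I'll release and measure the bays and bin contents with the wrist camera.

```bash
python3 - <<'E'
from h import *
yaw=np.radians(-1.35)
set_gripper(0.036)
p=np.array(read_tool_pos()); move_linear(p+[0,0,.15],max_speed=.15)
for y in (np.pi/2,-np.pi/2,0):
  for q in ([.586,-.12,.3],[.586,-.12,.05],[.62,-.24,.05],[.54,.2,.3],[.6,.3,.05]):
    s=ik(q,down(y));print(round(y,2),q,None if s is None else np.round(s,2))
save(capture("scene"),"s1.png",(150,100,400,330),3)
E
```

```text
1.57 [0.586, -0.12, 0.3] [ 0.03  0.36  0.1   1.81 -0.04  0.97  1.72]
1.57 [0.586, -0.12, 0.05] [ 0.1   0.68  0.02  2.02 -0.02  0.45  1.7 ]
1.57 [0.62, -0.24, 0.05] [ 0.28  0.73  0.    1.86 -0.    0.55  1.86]
1.57 [0.54, 0.2, 0.3] [-0.66  0.34  0.28  1.87 -0.11  0.95  1.24]
1.57 [0.6, 0.3, 0.05] [-0.59  0.74  0.07  1.85 -0.09  0.56  1.11]
-1.57 [0.586, -0.12, 0.3] [-0.56  0.54  1.04  1.84 -0.53  1.07 -0.88]
-1.57 [0.586, -0.12, 0.05] [-0.35  0.81  0.73  2.05 -0.93  0.65 -0.55]
-1.57 [0.62, -0.24, 0.05] [-0.17  0.88  0.77  1.89 -0.9   0.76 -0.45]
-1.57 [0.54, 0.2, 0.3] [-1.14  0.5   1.05  1.89 -0.51  1.04 -1.45]
-1.57 [0.6, 0.3, 0.05] [-1.02  0.9   0.82  1.88 -0.93  0.8  -1.25]
0 [0.586, -0.12, 0.3] [-0.3   0.4   0.58  1.83 -0.26  0.98  0.39]
0 [0.586, -0.12, 0.05] [-0.14  0.71  0.37  2.04 -0.53  0.49  0.63]
0 [0.62, -0.24, 0.05] [ 0.02  0.77  0.42  1.88 -0.53  0.6   0.78]
0 [0.54, 0.2, 0.3] [-0.9   0.38  0.62  1.88 -0.26  0.97 -0.16]
0 [0.6, 0.3, 0.05] [-0.78  0.77  0.38  1.86 -0.47  0.6  -0.11]
```

View pics/s1.png

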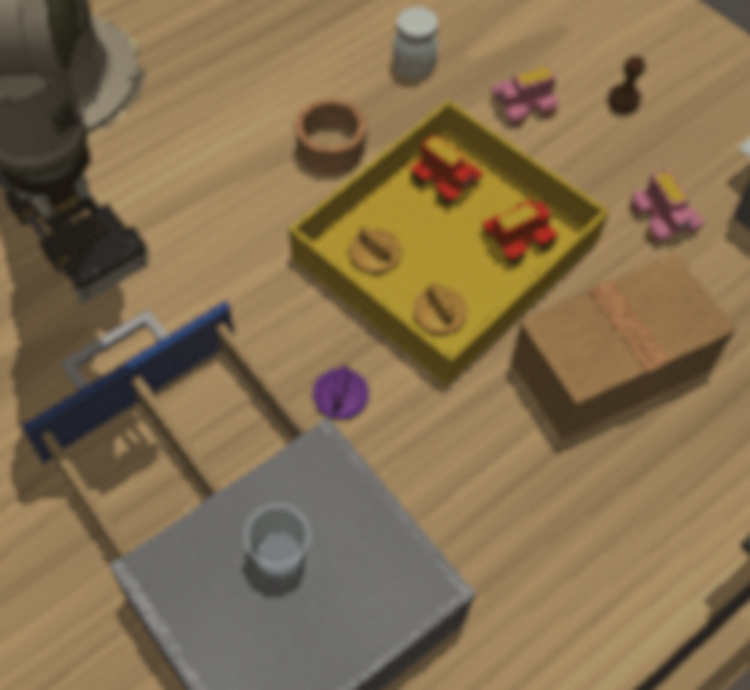

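The drawer is fully out with both bays empty, and the purple knocker is well clear of it. Next, a wrist view over the bays, then two over the bin.

```bash
cat > view2.py <<'E'
from h import *
def look(points,names,tag,yaw=np.pi/2):
    caps=[]
    for i,p in enumerate(points):
        (move_pose if i==0 else move_linear)(p,down(yaw))
        c,po=wcap(); save(c,f"{tag}{i}.png")
        det={n:[x for x in pinpoint(c,n) if x["score"]>.25] for n in names}
        caps.append((c,po,det))
    for n in names:
        (c0,p0,d0),(c1,p1,d1)=caps[:2]
        for a in d0[n]:
            for b in d1[n]:
                X,e=tri([ray(c0,a["pixel"],p0),ray(c1,b["pixel"],p1)])
                if e<.006 and -.05<X[2]<.08: print(n,np.round(a["pixel"]),np.round(b["pixel"]),round(a["score"],2),round(b["score"],2),X.round(4),round(e,4))
    return caps
E
python3 - <<'E'
from view2 import *
look([[.52,-.14,.34],[.57,-.20,.30]],["left_bay","right_bay","drawer_handle"],"b")
look([[.50,.17,.36],[.55,.24,.32]],["knocker1","truck1","tote"],"k")
print(read_clock())
E
```

```text
left_bay [265. 198.] [307. 175.] 0.7 0.69 [ 0.5976 -0.1187 -0.0092] 0.0024
right_bay [194. 196.] [229. 168.] 0.69 0.77 [ 0.5834 -0.2331  0.0171] 0.0008
drawer_handle [228. 102.] [276.  58.] 0.9 0.79 [ 0.443  -0.1722  0.0532] 0.0004
knocker1 [245. 154.] [196. 122.] 0.86 0.7 [0.5038 0.1567 0.0051] 0.0014
knocker1 [250. 222.] [199. 197.] 0.79 0.78 [0.6012 0.1645 0.0576] 0.0013
knocker1 [160. 224.] [104. 202.] 0.58 0.7 [0.6199 0.014  0.0177] 0.0008
truck1 [336. 207.] [297. 184.] 0.85 0.71 [0.5887 0.3039 0.0277] 0.0002
truck1 [424. 253.] [395. 236.] 0.57 0.78 [0.6721 0.4585 0.023 ] 0.0004
truck1 [437. 117.] [412.  78.] 0.57 0.61 [0.4446 0.4517 0.0226] 0.0037
tote [291. 178.] [249. 151.] 0.63 0.61 [ 0.5462  0.2332 -0.0062] 0.0009
18.1667
```

View pics/b0.png

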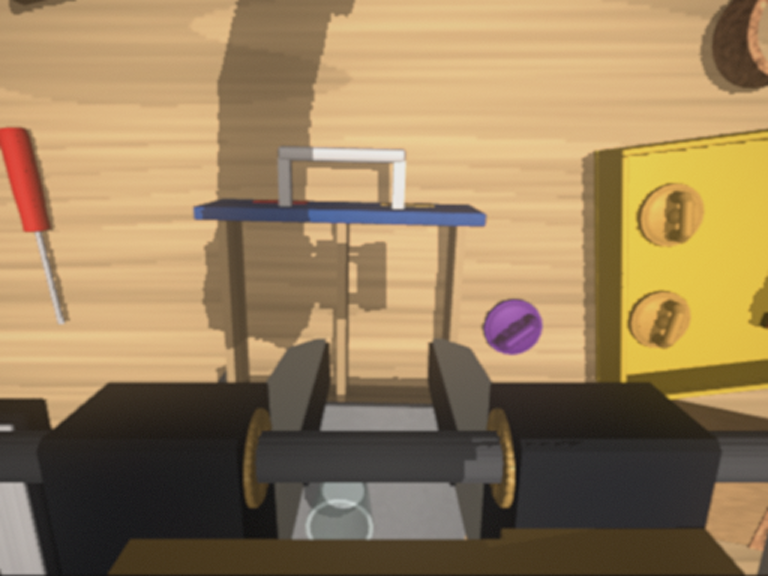

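View pics/k1.png

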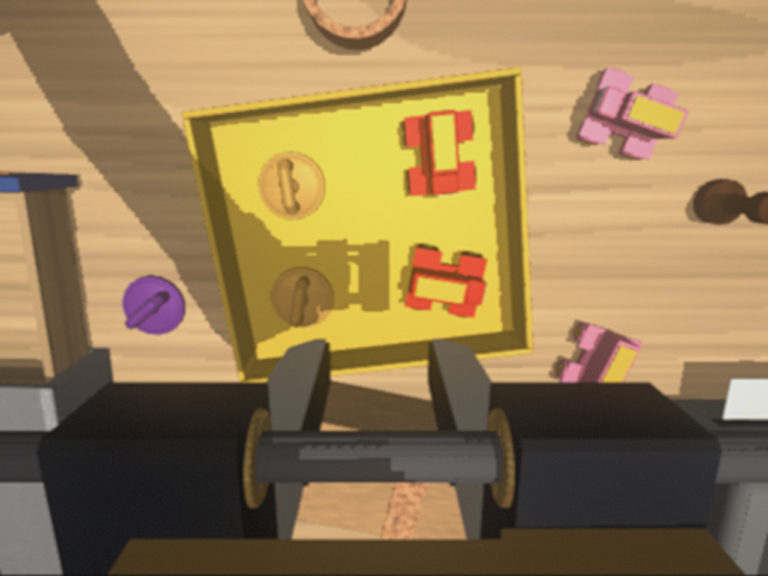

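View pics/k0.png

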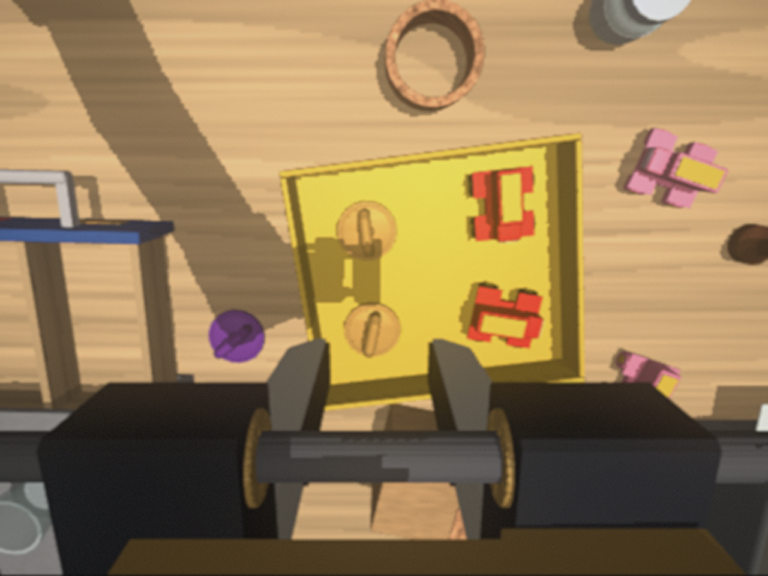

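The views show the knockers at (366,231) and (372,330) and the trucks at (503,203) and (505,318) in k0, and the purple and pink decoys outside the bin. The bay estimates agree with the cabinet geometry: left ≈(0.585,−0.123), right ≈(0.584,−0.231). Next come close-ups of both knockers.

```bash
cat > close.py <<'E'
from view2 import *
import json,pickle
def close(xy,tag,name,yaw=np.pi/2,z=.16):
    ax=np.array([np.sin(yaw),-np.cos(yaw),0])*-1 # tool x dir = y x z
    R=Rn.from_rotvec(down(yaw)).as_matrix(); tx=R[:,0]
    out=[]
    for i,(s,dz) in enumerate(((-.035,0),(-.06,.05))):
        p=np.array([xy[0],xy[1],z+dz])+tx*s
        (move_pose if i==0 else move_linear)(p,down(yaw))
        c,po=wcap(); d=[x for x in pinpoint(c,name) if x["score"]>.25]
        save(c,f"{tag}_{i}.png"); pickle.dump((c,po),open(f"{tag}_{i}.pkl","wb")); out.append((c,po,d))
    for a in out[0][2]:
        for b in out[1][2]:
            X,e=tri([ray(out[0][0],a["pixel"],out[0][1]),ray(out[1][0],b["pixel"],out[1][1])])
            if e<.006: print(tag,np.round(a["pixel"]),np.round(b["pixel"]),round(a["score"],2),X.round(4),round(e,4))
    return out
E
python3 - <<'E'
from close import *
close([.504,.157],"K1","knocker1"); close([.598,.16],"K2","knocker1")
print(read_clock())
E
python3 -c "
import cv2,numpy as np
a=[cv2.imread(f'pics/{n}_0.png')[100:400,150:650] for n in('K1','K2')]
cv2.imwrite('pics/K12.png',np.vstack(a))"
```

```text
K1 [255. 246.] [252. 114.] 0.7 [0.4932 0.1571 0.2685] 0.0005
K1 [250. 141.] [252. 114.] 0.63 [0.501  0.1558 0.0175] 0.0006
K1 [114. 253.] [129. 215.] 0.57 [0.6152 0.0145 0.021 ] 0.0002
K2 [106. 174.] [122. 142.] 0.77 [0.6258 0.0115 0.0052] 0.0005
K2 [106. 174.] [250.  23.] 0.77 [0.5653 0.1558 0.3095] 0.0047
K2 [254. 164.] [250.  23.] 0.6 [0.5649 0.1592 0.2912] 0.0003
K2 [254. 164.] [253. 132.] 0.6 [0.614  0.1606 0.0168] 0.0001
K2 [249.  42.] [250.  23.] 0.55 [0.5099 0.1569 0.0372] 0.0006
K2 [249.  42.] [253. 132.] 0.55 [0.5782 0.1598 0.4371] 0.0006
20.8
```

View pics/K12.png

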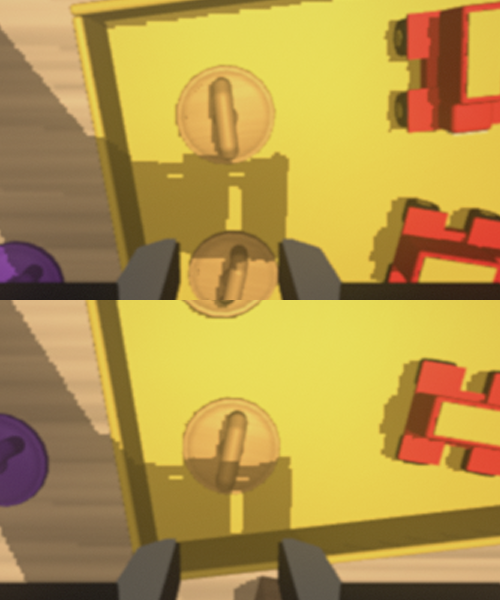

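Both close-ups show brass knockers with clear bows: K1's from native (246,121) to (253,169), K2's from (258,143) to (251,190). Now to compute poses.

```bash
python3 - <<'E'
import pickle
from h import *
for t,e1,e2,pl in (("K1",(246,121.3),(252.7,168.7),(250,143.3)),("K2",(258,143.3),(250.7,190),(254,163.3))):
    c,po=pickle.load(open(t+"_0.pkl","rb"))
    a=atz(ray(c,e1,po),.041);b=atz(ray(c,e2,po),.041);d=b-a
    print(t,"bow",((a+b)/2).round(4),np.linalg.norm(d).round(4),np.degrees(np.arctan2(d[1],d[0])).round(1),"plate",atz(ray(c,pl,po),.014).round(4))
E
```

```text
K1 bow [0.5021 0.1548 0.041 ] 0.042 7.9 plate [0.5034 0.1551 0.014 ]
K2 bow [0.6125 0.1607 0.041 ] 0.0425 -8.7 plate [0.6139 0.1605 0.014 ]
```

K1 is at (0.503,0.155) with the bow at +8°, K2 at (0.613,0.161) at −9°. Pick K1 and lay it in the left bay's back slot.

```bash
cat > pp.py <<'E'
from close import *
CY=np.radians(-1.35); EX=np.array([np.cos(CY),np.sin(CY),0]);EY=np.array([-np.sin(CY),np.cos(CY),0])
LB=np.array([.585,-.123,0]);RB=np.array([.584,-.231,0])
def st(): return f"t={read_clock():.1f} w={read_grip_width():.4f} p={np.round(read_tool_pos(),4)} F={np.round(read_wrist_force(),1)}"
def pick(xy,yaw,ztcp,op,strength=40):
    o=down(yaw); set_gripper(op)
    move_pose([xy[0],xy[1],.15],o)
    if move_linear([xy[0],xy[1],ztcp],o,max_speed=.1,force_limit=10): print("CONTACT on descent",st())
    set_gripper(0,strength); print("gripped",st())
    move_linear([xy[0],xy[1],.21],o,max_speed=.12); print("lifted",st())
def place(bay,dx,yaw,ztcp,op,minw):
    t=bay+EX*dx; o=down(yaw)
    move_pose([t[0],t[1],.21],o); print("over",st())
    if read_grip_width()<minw: print("LOST?"); return False
    move_linear([t[0],t[1],.10],o,max_speed=.12); print(st())
    if read_grip_width()<minw: print("LOST?"); return False
    c=move_linear([t[0],t[1],ztcp],o,max_speed=.05,force_limit=10);print("down",c,st())
    set_gripper(op); move_linear([t[0],t[1],.2],o,max_speed=.15); print("released",st())
    return True
E
python3 - <<'E'
from pp import *
pick([.503,.155],np.radians(97.9),.019,.036)
print(place(LB,.042,CY+np.pi/2,.030,.038,.008))
save(capture("top"),"t2.png",(150,90,400,220),3.2)
E
```

```text
gripped t=23.7 w=0.0116 p=[0.5031 0.1551 0.0192] F=[-1.1  0.1  3.8]
lifted t=25.4 w=0.0115 p=[0.5027 0.1549 0.2094] F=[-0.4  0.3 -2. ]
over t=26.6 w=0.0120 p=[ 0.6268 -0.1218  0.2098] F=[-0.4  0.6 -1.9]
t=27.7 w=0.0115 p=[ 0.6275 -0.124   0.1007] F=[ 0.3 -1.1 -2.1]
down False t=29.2 w=0.0115 p=[ 0.6272 -0.124   0.0303] F=[ 0.3 -0.3 -2.4]
released t=31.2 w=0.0377 p=[ 0.6265 -0.1238  0.1991] F=[ 0.4 -0.  -0.2]
True
```

View pics/t2.png

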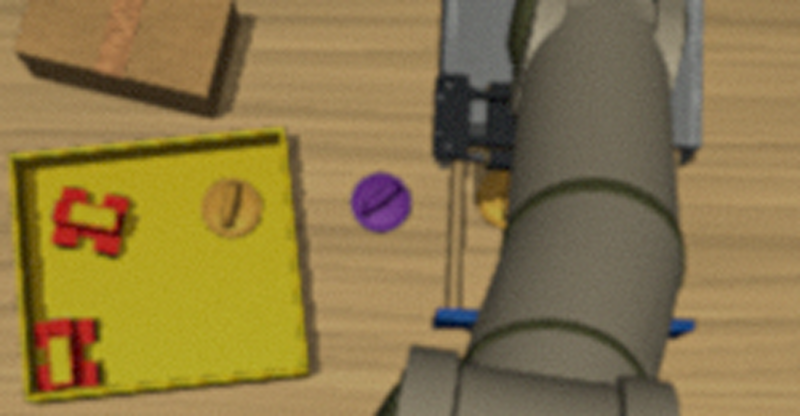

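K1 is in the bay. The near truck has meanwhile been knocked into the bin's near-left corner, at crop (68,355). K2 looks unchanged, so a close-up then pick.

```bash
python3 - <<'E'
from pp import *
out=close([.613,.161],"K2b","knocker1")
out[0][0]; save(out[0][0],"K2b_c.png",(200,90,310,220),5)
E
```

```text
K2b [104. 159.] [118. 128.] 0.94 [0.6251 0.0152 0.0191] 0.0008
K2b [253. 146.] [253. 119.] 0.81 [0.6158 0.1596 0.0043] 0.0007
```

View pics/K2b_c.png

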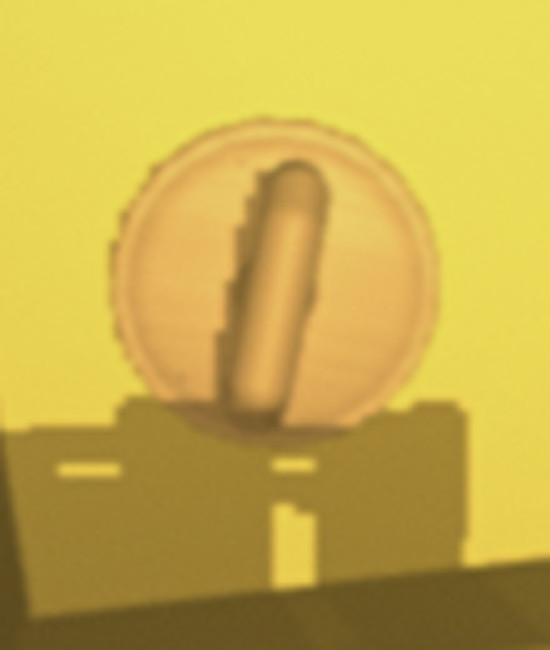

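Brass K2 is confirmed, with the bow from native (260,124) to (252,173). Pick and place it in the front slot, then close up on the trucks.

```bash
python3 - <<'E'
from pp import *
c,po=pickle.load(open("K2b_0.pkl","rb"))
a=atz(ray(c,(260.2,124),po),.041);b=atz(ray(c,(251.6,173),po),.041);d=b-a;y=np.arctan2(d[1],d[0])
pl=atz(ray(c,(255,145.6),po),.014); m=(a+b)/2
print(m.round(4),pl.round(4),np.degrees(y))
xy=(m+pl)[:2]/2
if abs(np.linalg.norm(xy-[.6135,.161]))<.006:
    pick(xy,y+np.pi/2,.019,.036)
    print(place(LB,-.043,CY+np.pi/2,.030,.038,.008))
    close([.589,.304],"TA","truck1")
    close([.485,.318],"TB","truck1")
    save(capture("top"),"t3.png",(150,90,400,220),3.2)
    print(read_clock())
E
python3 -c "
import cv2,numpy as np
a=[cv2.imread(f'pics/{n}_0.png')[50:350,150:650] for n in('TA','TB')]
cv2.imwrite('pics/TAB.png',np.vstack(a))"
```

```text
[0.6134 0.1611 0.041 ] [0.6138 0.1606 0.014 ] -9.907599157601089
gripped t=35.7 w=0.0119 p=[0.6137 0.1609 0.0192] F=[-0.2  0.6  2.5]
lifted t=37.5 w=0.0114 p=[0.6132 0.1608 0.2092] F=[ 0.3 -0.  -2.3]
over t=38.6 w=0.0112 p=[ 0.5428 -0.1206  0.2099] F=[ 1.3  0.3 -2.5]
t=39.7 w=0.0117 p=[ 0.5424 -0.122   0.1005] F=[ 0.9 -0.1 -1.3]
down False t=41.2 w=0.0114 p=[ 0.5422 -0.122   0.0303] F=[-1.3 -0.7 -2.5]
released t=43.1 w=0.0382 p=[ 0.5416 -0.1219  0.1993] F=[0.1 0.1 0.1]
True
TA [408. 228.] [391. 193.] 0.91 [0.6754 0.4624 0.0138] 0.0008
TA [254. 155.] [254. 122.] 0.85 [0.5914 0.3037 0.0652] 0.0011
TB [405. 101.] [386.  73.] 0.81 [0.4435 0.4432 0.0497] 0.0005
TB [259. 117.] [242. 211.] 0.65 [0.4409 0.3175 0.4643] 0.0028
TB [259. 117.] [256.  92.] 0.65 [0.4586 0.3225 0.0061] 0.0016
46.8583
```

View pics/t3.png

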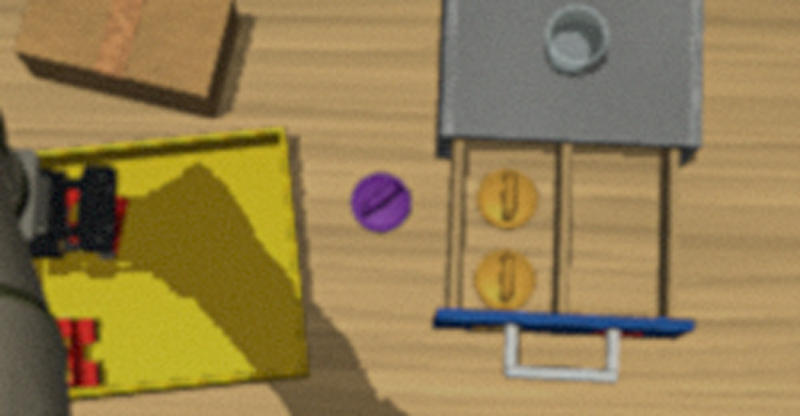

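View pics/TAB.png

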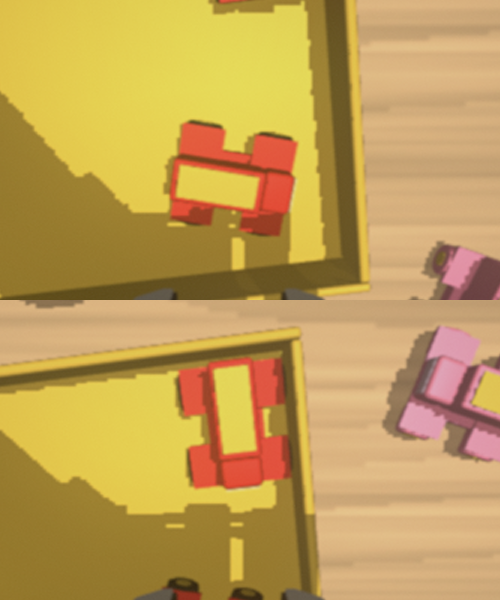

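Both knockers lie in the left bay with the drawer still out. The trucks are both red: TA's cargo roof is centred at crop (219,187) with the cab to +y, and TB's at (235,409) with the cab to +x. Next: zoomed crops for precise corners.

```bash
python3 - <<'E'
import pickle
from h import *
a=pickle.load(open("TA_0.pkl","rb"))[0];b=pickle.load(open("TB_0.pkl","rb"))[0]
save(a,"TAc.png",(205,105,305,200),6); save(b,"TBc.png",(210,60,310,170),5)
E
```

```text
(no output)
```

View pics/TAc.png

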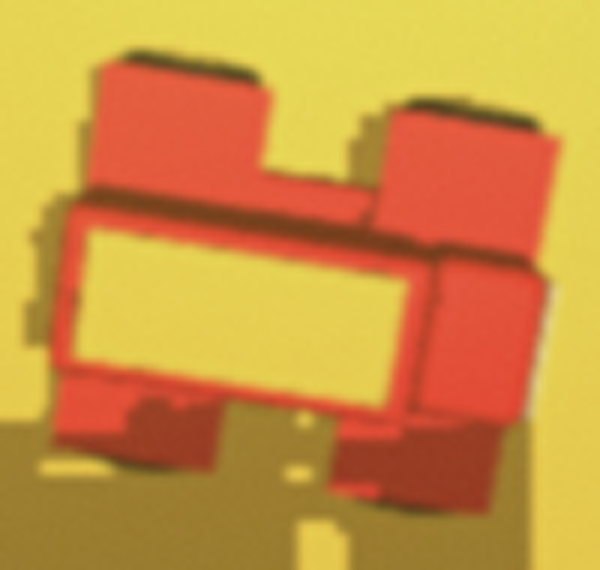

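View pics/TBc.png

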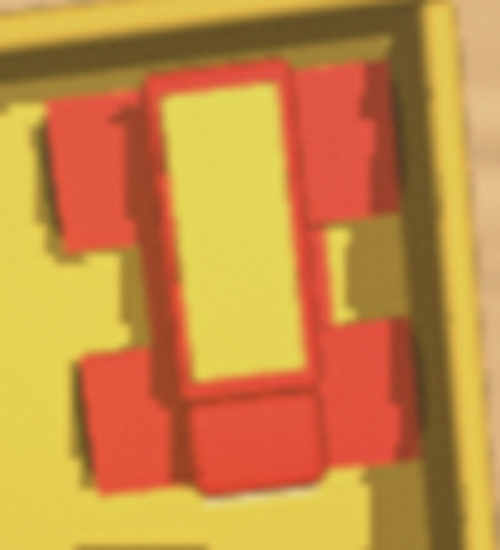

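The corners are clear in both crops. Pick TA first and put it in the right bay's back slot, then re-look at TB.

```bash
cat >> pp.py <<'E'
def truckpose(pkl,cor,cab):  # cor 4 native corners: rear/front pairs; cab = approx world dir
    c,po=pickle.load(open(pkl,"rb"))
    P=np.array([atz(ray(c,p,po),.058) for p in cor])
    L=[np.linalg.norm(P[i]-P[(i+1)%4]) for i in range(4)]; ctr=P.mean(0)
    i=0 if L[0]+L[2]>L[1]+L[3] else 1
    d=(P[(i+1)%4]-P[i])+(P[(i+2)%4]-P[(i+3)%4]); d/=np.linalg.norm(d)
    if d@np.array(cab)<0:d=-d
    print("sides",np.round(L,4),"ctr",ctr.round(4),"ax",np.degrees(np.arctan2(d[1],d[0])).round(1))
    return (ctr+.009*d)[:2],np.arctan2(d[1],d[0])
E
python3 - <<'E'
from pp import *
A=truckpose("TA_0.pkl",np.array([(72,205),(432,250),(405,420),(57,372)])/6+[205,105],[0,1,0])
B=truckpose("TB_0.pkl",np.array([(150,75),(290,62),(318,385),(190,395)])/5+[210,60],[1,0,0])
print(A,B)
E
```

```text
sides [0.0498 0.0242 0.0494 0.0234] ctr [0.5942 0.2953 0.058 ] ax 82.3
sides [0.0219 0.0501 0.021  0.0499] ctr [0.4482 0.3216 0.058 ] ax 6.6
(array([0.59538758, 0.30424611]), np.float64(1.4369869387886982)) (array([0.45718375, 0.32260989]), np.float64(0.11439851672453044))
```

```bash
python3 - <<'E'
from pp import *
pick([.5954,.3042],np.radians(82.3-90),.031,.038,30)
print(place(RB,.040,CY+np.pi/2,.041,.042,.018))
close([.457,.320],"TB2","truck1")
c=pickle.load(open("TB2_0.pkl","rb"))[0]
save(c,"TB2c.png",(205,60,315,180),5)
save(capture("top"),"t4.png",(150,90,400,220),3.2)
E
```

```text
gripped t=50.0 w=0.0238 p=[0.5957 0.3044 0.0315] F=[-0.2  0.5  4.9]
lifted t=51.6 w=0.0241 p=[0.5951 0.3041 0.2092] F=[-0.1  1.  -0.7]
over t=53.5 w=0.0237 p=[ 0.6243 -0.2309  0.2098] F=[ 0.3 -0.3 -0.7]
t=54.6 w=0.0237 p=[ 0.6245 -0.2321  0.1007] F=[ 0.   1.1 -0.2]
down True t=55.7 w=0.0237 p=[ 0.624  -0.2319  0.0414] F=[-0.6  1.   5. ]
released t=57.5 w=0.0422 p=[ 0.6235 -0.2317  0.1991] F=[ 0.1 -0.4 -0.2]
True
TB2 [254. 141.] [252. 118.] 0.72 [ 0.4608  0.3199 -0.0491] 0.0007
TB2 [398. 126.] [381. 106.] 0.56 [ 0.4451  0.485  -0.0542] 0.001
```

View pics/t4.png

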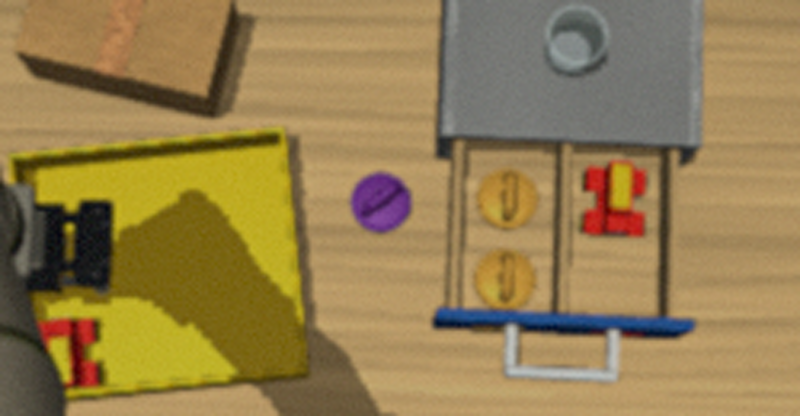

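View pics/TB2c.png

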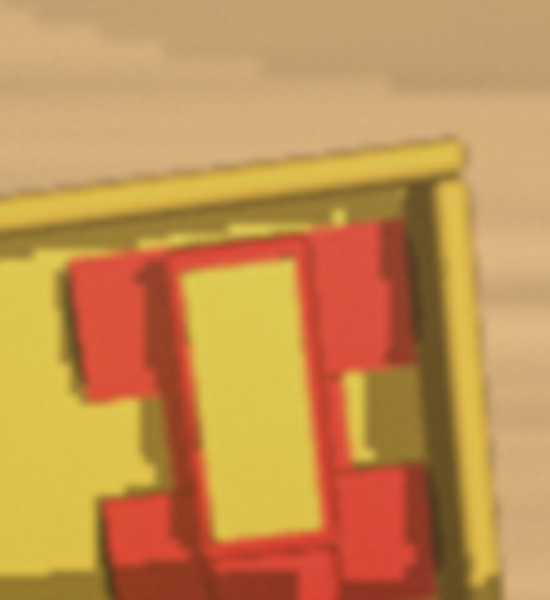

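TA sits in the right bay's back slot. TB is in the bin corner with roof corners at crop (168,252), (303,238), (335,540), (205,555), and the left wall's inner top edge runs (437,185)–(473,585). Check finger clearance.

```bash
python3 - <<'E'
from pp import *
o=np.array([205,60])
B,ax=truckpose("TB2_0.pkl",np.array([(168,252),(303,238),(335,540),(205,555)])/5+o,[1,0,0])
c,po=pickle.load(open("TB2_0.pkl","rb"))
w=[atz(ray(c,np.array(p)/5+o,po),.060)[:2] for p in ((437,185),(473,585))]
print(B,np.degrees(ax),w)
n=np.array([-np.sin(ax),np.cos(ax)])
d=(w[1]-w[0])/np.linalg.norm(w[1]-w[0]);print("wall ang",np.degrees(np.arctan2(d[1],d[0])))
nn=np.array([-d[1],d[0]]);print("dist grasp->wall",(w[0]-B)@nn)
E
```

```text
sides [0.0218 0.0495 0.022  0.0499] ctr [0.4482 0.321  0.058 ] ax 6.6
[0.45709474 0.32208711] 6.618290096644592 [array([0.41431407, 0.34999392]), array([0.4789111 , 0.35807737])]
wall ang 7.132725842423546
dist grasp->wall 0.03300283648065005
```

TB's wheel side is about against the wall: 33 mm from grasp centre to wall, with a 32 mm half-width. I'll bias the open gripper 4 mm away from the wall so the wall-side finger passes between the body and the wall. The descent is force-limited.

```bash
python3 - <<'E'
from pp import *
yaw=np.radians(96.8); o=down(yaw); jy=np.array([np.cos(yaw),np.sin(yaw)])
xy=np.array([.4571,.3222])-jy*.0042
set_gripper(.036,30); move_pose([*xy,.13],o)
move_linear([*xy,.075],o,max_speed=.1)
hit=move_linear([*xy,.031],o,max_speed=.04,force_limit=6); print(hit,st())
c,po=wcap(); save(c,"TBd.png")
E
```

```text
False t=63.1 w=0.0363 p=[0.4577 0.3181 0.0312] F=[-0.4  0.4  0.4]
```

View pics/TBd.png

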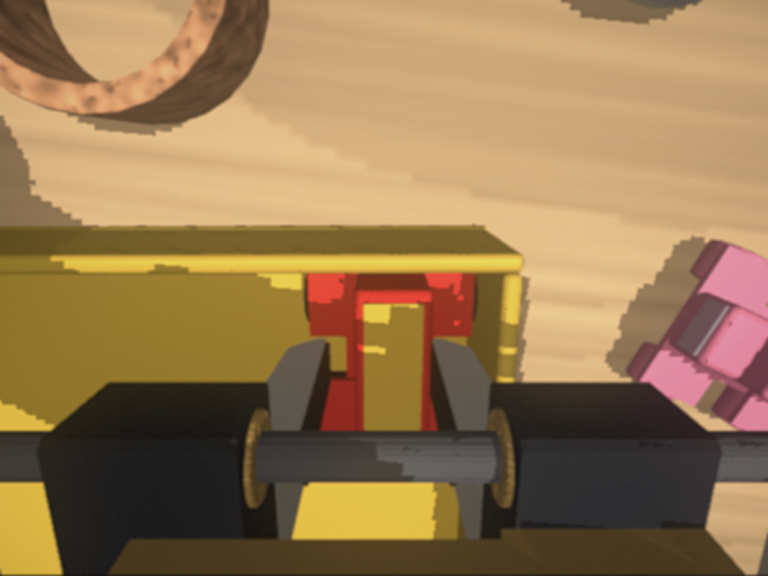

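The fingers straddle the body at (395,360) with no contact force and clear of the wall. Close, lift and place.

```bash
python3 - <<'E'
from pp import *
set_gripper(0,30); print(st())
p=np.array(read_tool_pos()); move_linear([p[0],p[1],.21],max_speed=.12); print(st())
if read_grip_width()>.018:
    print(place(RB,-.043,CY+np.pi/2,.041,.042,.018))
    move_pose([.56,.05,.3],down(np.pi/2))
    save(capture("top"),"t5.png",(110,60,400,220),2.7); save(capture("scene"),"s5.png",(150,100,400,330),3); print(read_clock())
E
```

```text
t=63.5 w=0.0239 p=[0.4577 0.3184 0.0312] F=[-0.8  0.9  3.5]
t=65.2 w=0.0237 p=[0.4575 0.3182 0.2093] F=[ 1.2 -0.2 -1. ]
over t=67.2 w=0.0234 p=[ 0.5415 -0.2286  0.2099] F=[-0.7 -0.  -0.5]
t=68.2 w=0.0239 p=[ 0.5414 -0.2301  0.1006] F=[ 0.  -0.1 -0.9]
down True t=69.4 w=0.0235 p=[ 0.541  -0.2299  0.0412] F=[0.8 0.5 4.4]
released t=71.1 w=0.0421 p=[ 0.5406 -0.2297  0.1992] F=[ 0.6 -0.3 -1.2]
True
72.3833
```

View pics/t5.png

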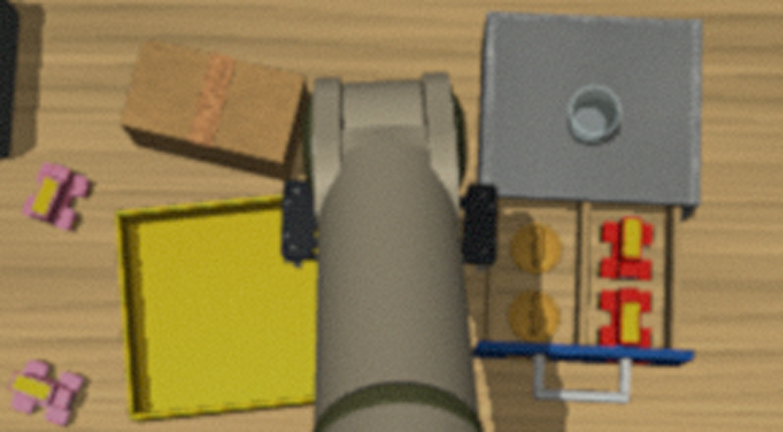

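View pics/s5.png

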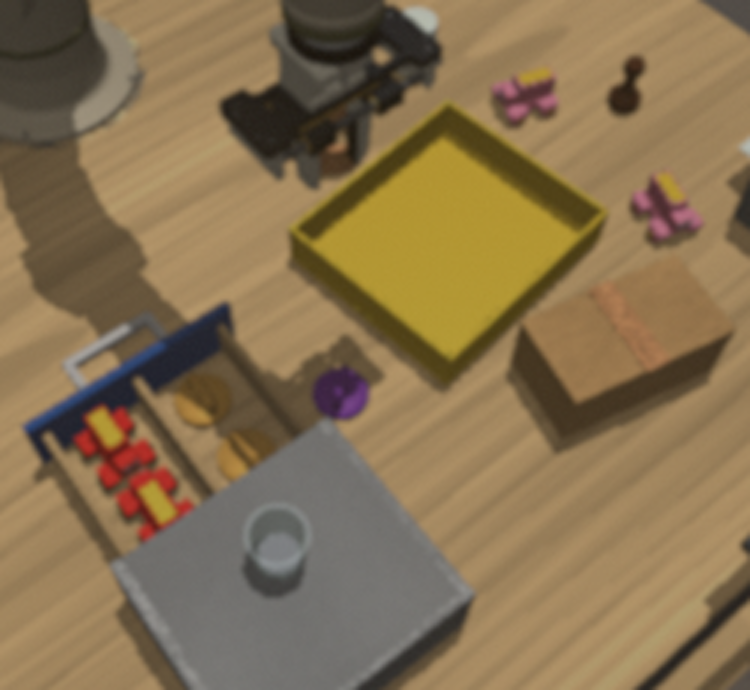

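All four are in their bays, both trucks upright, and the bin is empty. Now push the drawer home by the handle, slowing toward the end.

```bash
python3 - <<'E'
from pp import *
o=down(CY); h=np.array([.4446,-.173,0])
set_gripper(.036,30)
move_pose([h[0],h[1],.16],o)
print(move_linear([h[0],h[1],.047],o,max_speed=.08,force_limit=10),st())
set_gripper(0,40); print(st())
p0=np.array(read_tool_pos())
print(move_linear(p0+EX*.10,o,max_speed=.08,force_limit=20),st())
print(move_linear(p0+EX*.155,o,max_speed=.05,force_limit=20),st())
hit=move_linear(p0+EX*.185,o,max_speed=.015,force_limit=12)
p=np.array(read_tool_pos());print(hit,"travel",(p-p0)@EX,st())
E
```

```text
False t=75.4 w=0.0363 p=[ 0.4448 -0.173   0.0474] F=[-0.8  0.1 -0.1]
t=76.0 w=0.0120 p=[ 0.4448 -0.173   0.0471] F=[0.4 0.8 2.2]
False t=77.3 w=0.0116 p=[ 0.545  -0.1756  0.0472] F=[ 0.5 -1.7  1. ]
False t=78.6 w=0.0114 p=[ 0.6006 -0.177   0.0472] F=[ 0.9 -5.3  2.4]
True travel 0.1697141885748103 t=79.7 w=0.0118 p=[ 0.6145 -0.1774  0.0472] F=[-1.4  0.2  6.2]
```

Travel was 0.1697 m before it stopped at home. One gentle seating press, then release, back off and inspect.

```bash
python3 - <<'E'
from pp import *
p=np.array(read_tool_pos())
print(move_linear(p+EX*.003,max_speed=.01,force_limit=12),st())
set_gripper(.036); print(st())
p=np.array(read_tool_pos()); move_linear([p[0],p[1],.2],max_speed=.12)
move_pose([.46,.1,.3],down(np.pi/2)); wait(.3)
T=capture("top");S=capture("scene");save(T,"t6.png",(110,60,400,220),2.7);save(T,"t6c.png",(270,50,390,180),5); save(S,"s6.png",(100,80,420,330),2.4)
print([ (x["pixel"],x["score"]) for x in pinpoint(T,"drawer_handle")],st())
E
```

```text
True t=80.1 w=0.0115 p=[ 0.6144 -0.1775  0.0472] F=[-0.5 -0.4  5.7]
t=80.7 w=0.0357 p=[ 0.6145 -0.1792  0.0473] F=[-1.   0.6 -0.5]
[([322.8, 154.6], 0.84)] t=83.8 w=0.0359 p=[0.4601 0.0998 0.2998] F=[-0.3  0.3 -0.1]
```

View pics/t6c.png

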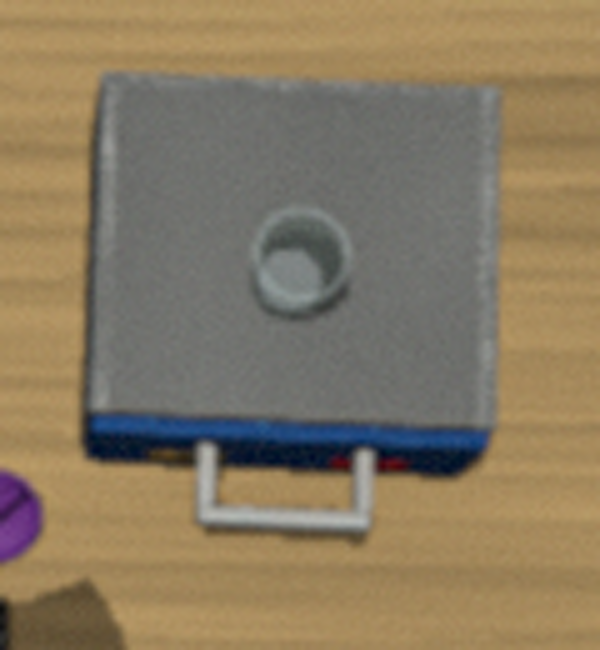

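View pics/s6.png

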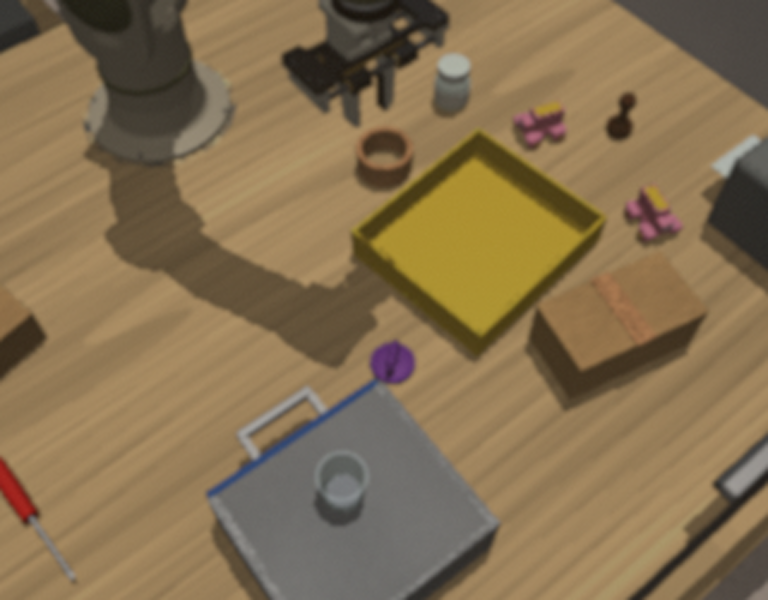

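The drawer front is flush with the unit and no gap shows. The votive is unmoved at (298,262), the bin is empty, and the bystanders and decoys are in place. Handing in.

```bash
python3 -c "
from cell import *
close_job(); print(read_clock())"
```

```text
the job is handed in; nothing more can be done
the job is handed in; nothing more can be done
```

The job is done and handed in, with about 84 s of the 210 s used. I pulled the drawer to its stop and laid both brass knockers in the left bay and both red trucks in the right. I then pushed the drawer home, with the last stretch at 15 mm/s until it met the stop.

**Last checks:**
- **Drawer:** it travelled 169.7 mm back against the stated 170 mm, and a gentle extra press moved it no further. The top view shows the front flush with no gap.
- **Contents:** both knockers and both trucks were in their bays just before closing, with the trucks upright. The bin is empty.
- **Other things:** the glass cup, the pink trucks and purple knocker, and the other bench items I could see had not moved. The last pictures I viewed cut off part of the carton and screwdriver.

**What went off plan or disagreed:**
- **Knocked truck:** one truck was knocked into a bin corner partway through. I measured it again and gripped it 4 mm off-centre so the finger cleared the wall.
- **Grip:** no slackening showed in the grip width.
- **Heights:** some heights from the detection networks were wrong, by up to several centimetres on the knockers, trucks and left bay. For grasping and placing I used edges I measured myself, the cabinet geometry and the heights from the description. The grasp and placing contacts agreed with these.

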